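Park the reagent caddy at the titrator

ROBOT

A 6-joint arm with a two-finger parallel gripper is mounted at the origin on the work surface. World frame = base frame: x ahead of the robot, y to its left, z up, the work surface at z = 0. Lengths are in mm, angles in rad, forces in N, time in s.
With the tool pointing down it reaches from about 300 to 850 mm from the base axis. Payload 5.4 kg.
Tool frame: the origin (TCP) lies midway between the tips of the shut fingers; the grasp point (between the pads) lies 19 mm behind it; z points along the fingers, y is the direction in which the jaws open and shut (so a half turn about z gives the same grasp; the last joint's range is limited). The gripper opens to 85 mm and grips with 20 to 120 N. Pads are 22 mm wide; open, the fingers measure 114 mm over their backs; the gripper's body (76 mm by 85 mm) begins 54 mm behind the grasp point. The pads swing forward as they close: fully open they stand 13 mm farther back than shut.
Start: joints at [-1.412, 0.158, 1.597, -0, 1.386, -0.21], TCP at [207.261, -536.329, 231.299] pointing down, gripper open.
Joint ranges: [-2.91, 2.91], [-0.94, 2.29], [0.18, 2.7], [-1.29, 4.43], [0.17, 2.64], [-3, 3]. Speed limits (rad/s): [2.57, 2.57, 3.14, 3.14, 3.14, 3.14].

INTERFACE

Orientations are given as a rotation vector (axis times angle).
In Python, from cell import get_state, get_image, get_calibration, hand_in gives the robot as it stands.
- The arm moves only by the shell command python3 -m pendant 'ROWS' [FORCE]. ROWS is JSON, a list of rows, each an object of numbers: "hand": the opening, from 0 (shut) to 1 (fully open); "tx", "ty", "tz": the shift along the tool's x, y, z in m; "rx", "ry", "rz": the turn, a rotation vector about the tool's x, y, z in degrees. In form: [{"hand": .., "tx": .., "ty": .., "tz": .., "rx": .., "ry": .., "rz": ..}, ...]. A call has 1 to 8 rows; each row shifts and turns the pose as measured when the row begins, along the tool's axes as they then stand; what a row does not reach is not made up. A row lasts 1/12 s, in which the tool goes at most 41.7 mm and 7.16 degrees, less where a joint would pass 70% of its speed; a pose out of reach is approached as far as the arm can. A call with a gripper value outside its range is refused whole. The fingers move at their own pace and stop on an object; FORCE is the grip in N (left out, the last holds). Time passes only in rows, so rows that do not move let the fingers close. It gives the time, the measured TCP pose, the force and the opening at its end, in the units of the state.
- get_state(): the state, without advancing time (a new reading comes with each control period).
- get_image(name): name is "side" or "top" or "wrist"; returns (picture, depth): 420x560x3 uint8, blue, green, red; 420x560 float32, mm along the optical axis (not along the pixel's ray), 0 where there is no reading.
- get_calibration(name): a dict with "mtx" (3x3 intrinsics, pixels), "R" (3x3) and "t" (3): a world point X has camera coordinates R X + t; the wrist camera has in their place "hand_eye" (4x4, takes a point from camera to tool coordinates, whose origin is the TCP and whose axes are the flange's). Camera axes: x right, y down, z forward; pixel columns grow to the right and rows downward; lengths in mm; the calibration is good to about 2 mm. A picture is of the moment at which its call begins: read the wrist's pose just before it. get_calibration takes no time and is no camera call.
- hand_in(): hands the job in, once; it reports no verdict.
The state is a dict: "t": time; "joints": joint angles; "qd": joint speeds; "joint_efforts": joint torques, N m; "tcp_pos": TCP position; "tcp_rot": TCP orientation; "contact_force": force on the tool from outside, world axes, zero at the start; "ft_torque": the same for the moment, N m; "grip_width": opening from 0.0 (shut) to 1.0 (fully open).
Only numpy, scipy, OpenCV 4.12 (cv2) and the standard library are available. Lean on these libraries where they do the work, as an engineer would, in place of code of your own. Each camera call takes 0.05 s, during which the arm holds its last target. There are 200 camera calls.

TASK

Roll the reagent caddy by its orange handle, without lifting it, in a straight run until all four swivel castors trail straight behind their pivots before it enters the green parking lane. Then steer it squarely down the lane until its nose presses the red sprung buffer pad gently but firmly in by two or three millimetres, and let go, leaving it against the pad with its castors still trailing and the bottle standing in its well. Do not ram the rails or the buffer, and leave the other things on the bench where they are.

Things in the scene. Friction and masses are not known exactly. Their poses are not given: they have to be found in the camera images.
- caddy: White wheeled caddy: deck 170 long x 120 wide x 8 mm, top 42 mm above the bench, orange handle at the rear, blue bottle well in front; 0.7 kg with bottle. Origin on the bench under the deck's centre, +x forward. Flat nose edge 85 mm ahead, 34 to 42 mm high. Four swivel castors with stiff bearings: rolling takes about 3 N; it never coasts and holds its place against a push of about 2.5 N.
- caddy_handle (a point): Centre of the orange handle bar: 14 mm thick along the caddy's x, 100 mm long along its y, 20 mm high; centre 130 mm above the bench, 70 mm behind the caddy's origin; axes as the caddy's. A post at each end (inner gap 84 mm), free space under the bar down to the deck. Take it from above, a finger before and a finger behind it.
- wheel_fl (a point): Centre of the front left castor's wheel (black, 24 mm diameter, centre 12 mm up). Its swivel pivot is fixed in the caddy at x = 58, y = 34 mm; the wheel centre is 14 mm from the pivot and turns freely round it. Trailing straight = wheel directly behind (-x of) its pivot. Rolling the caddy straight ahead for 60 to 80 mm brings it there.
- wheel_fr (a point): Centre of the front right castor's wheel (black, 24 mm diameter, centre 12 mm up). Its swivel pivot is fixed in the caddy at x = 58, y = -34 mm; the wheel centre is 14 mm from the pivot and turns freely round it. Trailing straight = wheel directly behind (-x of) its pivot. Rolling the caddy straight ahead for 60 to 80 mm brings it there.
- wheel_rl (a point): Centre of the rear left castor's wheel (black, 24 mm diameter, centre 12 mm up). Its swivel pivot is fixed in the caddy at x = -58, y = 34 mm; the wheel centre is 14 mm from the pivot and turns freely round it. Trailing straight = wheel directly behind (-x of) its pivot. Rolling the caddy straight ahead for 60 to 80 mm brings it there.
- wheel_rr (a point): Centre of the rear right castor's wheel (black, 24 mm diameter, centre 12 mm up). Its swivel pivot is fixed in the caddy at x = -58, y = -34 mm; the wheel centre is 14 mm from the pivot and turns freely round it. Trailing straight = wheel directly behind (-x of) its pivot. Rolling the caddy straight ahead for 60 to 80 mm brings it there.
- bottle_mid (a point): Centre (60 mm up) of the amber reagent bottle, 60 mm diameter, 120 mm tall, 0.2 kg, standing loose in the blue well on the caddy's deck, 40 mm ahead of the caddy's origin. Its top is 162 mm above the bench.
- lane: Parking lane: green strip with a white centre line between two fixed aluminium rails, 45 mm high, 134 mm apart inside, 200 mm long; yellow flares, 40 mm long, widen the mouth to about 170 mm. Origin on the bench at the middle of the mouth (where the straight rails begin); +x runs into the lane along the centre line.
- buffer: Grey block 80 wide, 60 mm high, fixed 205 mm into the lane; origin on the bench at its front face, +x as the lane's. Its stem carries a red pad 70 wide, 23 to 53 mm high. The stem is set by hand: the pad's face is 30 to 75 mm before the block, not reported: feel for it. Pad spring 2.5 N/mm, 9 mm travel. Seating the caddy needs over 4 N; 6 to 10 N is good; over 16 N harms pad or rails.
- flask_mid (a point): Stoppered clear conical flask, 66 mm diameter, 100 mm tall, point at its centre 50 mm up. Bystander.
- jar_mid (a point): Dark blue jar with white lid, 60 mm diameter, 80 mm tall, point at its centre 40 mm up. Bystander.
- vialbox_mid (a point): Small cardboard box with white lid, 62 x 62 x 52 mm, point at its centre 26 mm up. Bystander.
There are look-alikes about, which are no part of the job. There is more than one size of the caddy; the one meant has the size given above.

How it is judged:
By the outcome, as a careful person would: the job done as asked, in the order asked, and still so for the second after the job is handed in, with the robot touching nothing.
It also fails if it takes over 58 s, if anything falls off the work surface, if the arm or the gripper's body presses on something with over 40 N, if the wrist force passes 120 N, or if a joint passes its speed limit or range.

## Working session

There is one attempt and no reset: what is moved stays moved. The work goes in short steps, Python scripts to look and compute and a shell command to move; the robot and the scene stay as the last step left them, time stands still between calls to the robot, and variables do not carry over. Pictures are saved under pics/ and viewed, about 8 in all and at most 12, crops included, and the job is handed in when it is done.

```bash
ls; mkdir -p pics; python3 - <<'E'
from cell import *
import cv2,numpy as np
for n in("top","side"):
    p,d=get_image(n); cv2.imwrite(f"pics/{n}0.png",p); np.save(f"pics/{n}0.npy",d)
    c=get_calibration(n); print(n,np.round(c["mtx"],1).tolist(),np.round(c["R"],3).tolist(),np.round(c["t"],1).tolist())
print(get_calibration("wrist")["hand_eye"])
s=get_state();print(s)
E
```

```text
pics
top [[463.5, 0.0, 281.5], [0.0, 463.5, 212.0], [0.0, 0.0, 1.0]] [[0.023, -1.0, 0.017], [-0.997, -0.024, -0.072], [0.073, -0.015, -0.997]] [106.7, 500.8, 1264.5]
side [[387.2, 0.0, 277.2], [0.0, 387.2, 216.2], [0.0, 0.0, 1.0]] [[-0.69, -0.724, -0.01], [-0.4, 0.392, -0.828], [0.604, -0.567, -0.56]] [439.8, 229.7, 826.5]
[[-9.74837406e-05 -9.64395987e-01 -2.64462418e-01  6.60330100e+01]
 [ 9.99998941e-01 -4.78087353e-04  1.37479605e-03  1.35953813e+00]
 [-1.45228393e-03 -2.64462004e-01  9.64395012e-01 -1.42878703e+02]
 [ 0.00000000e+00  0.00000000e+00  0.00000000e+00  1.00000000e+00]]
{'t': 0.1, 'joints': array([-1.41207068e+00,  1.59014630e-01,  1.59814277e+00,  2.66854299e-05,
        1.38618416e+00, -2.10124522e-01]), 'qd': array([ 0.00083068, -0.00124402, -0.00237828, -0.0012895 , -0.00098175,
        0.00012182]), 'joint_efforts': array([-6.98607141e-05, -3.96990645e+01, -3.32337713e+01, -1.73410704e-04,
        4.15860573e-03,  8.42300267e-06]), 'tcp_pos': array([ 207.19800602, -535.78017426,  230.38102249]), 'tcp_rot': array([-3.08660043e+00, -5.75781567e-01, -1.11715513e-04]), 'contact_force': array([-1.00928083,  0.30602296, -0.08105563]), 'ft_torque': array([ 0.03396538, -0.02478909, -0.00716655]), 'grip_width': 1.000770293040242}
```

View pics/top0.png

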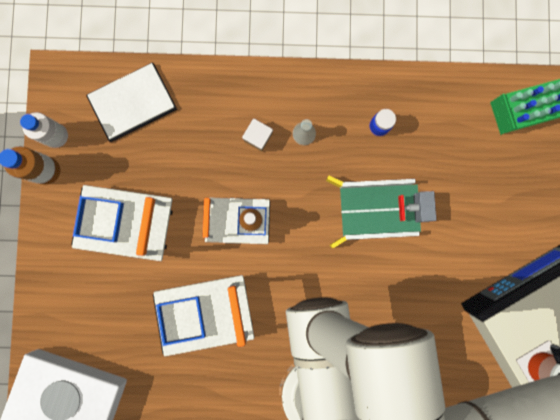

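View pics/side0.png

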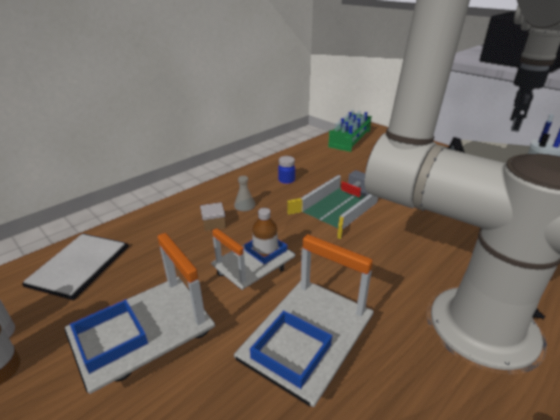

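Top view: the right-sized caddy, with the bottle, is at about (237,221), its handle at (207,221). The lane mouth is at about (342,211), with the buffer on the right at (425,207). The two larger caddies are look-alikes. I'll enlarge this area.

```bash
python3 - <<'E'
import cv2,numpy as np
p=cv2.imread("pics/top0.png")[165:265,190:450]
cv2.imwrite("pics/c1.png",cv2.resize(p,None,fx=3,fy=3,interpolation=cv2.INTER_CUBIC))
E
cat > h.py <<'E'
import numpy as np
from cell import *
def ray(n,u,v,z):
    c=get_calibration(n);K=np.array(c["mtx"]);R=np.array(c["R"]);t=np.array(c["t"])
    d=R.T@np.linalg.solve(K,[u,v,1]);o=-R.T@t
    return o+d*(z-o[2])/d[2]
def proj(n,X):
    c=get_calibration(n);q=np.array(c["mtx"])@(np.array(c["R"])@X+np.array(c["t"]));return q[:2]/q[2]
def wrist_cloud():
    from scipy.spatial.transform import Rotation as Ro
    s=get_state();p,d=get_image("wrist");c=get_calibration("wrist");K=np.array(c["mtx"]);H=np.array(c["hand_eye"])
    v,u=np.mgrid[:420,:560];P=np.stack([(u-K[0,2])/K[0,0]*d,(v-K[1,2])/K[1,1]*d,d],-1)
    P=P@H[:3,:3].T+H[:3,3];R=Ro.from_rotvec(s["tcp_rot"]).as_matrix()
    P=P@R.T+s["tcp_pos"];P[d==0]=np.nan
    return p,P
E
```

```text
(no output)
```

View pics/c1.png

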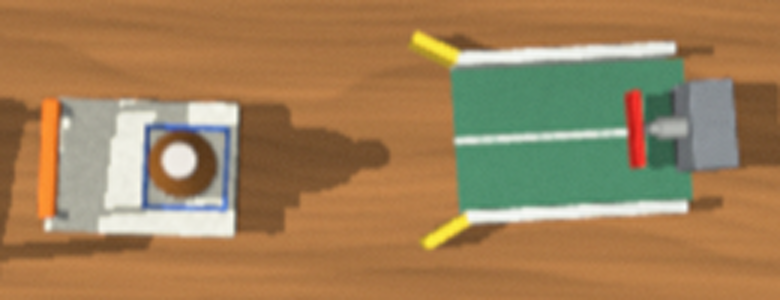

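Enlarged crop: handle bar ends are at (50,99) and (48,217). The nose edge runs (239,103) to (235,237), the centre line (456,141) to (627,131), and the pad face about (627,92) to (633,168).

```bash
python3 - <<'E'
from h import *
f=lambda u,v,z:ray("top",(u+.5)/3-.5+190,(v+.5)/3-.5+165,z)
pts=dict(barL=(50,99,140),barR=(48,217,140),noseL=(239,103,42),noseR=(235,237,42),rearL=(62,98,42),rearR=(46,231,42),cl0=(456,141,0),cl1=(627,131,0),
 lT0=(458,66,45),lT1=(676,54,45),rT0=(470,212,45),rT1=(688,202,45),padL=(627,92,53),padR=(633,168,53),blkL=(678,82,60),blkR=(684,168,60),bott=(180,160,162), gl0=(452,68,0),gr0=(460,212,0))
P={k:f(*v) for k,v in pts.items()}
for k,v in P.items(): print(k,np.round(v[:2],1))
for a,b in(("cl0","cl1"),("lT0","lT1"),("rT0","rT1")):
    d=P[b]-P[a];print(a,np.degrees(np.arctan2(d[1],d[0])))
for a,b in(("barR","barL"),("noseR","noseL"),("padR","padL"),("blkR","blkL"),("gr0","gl0")):
    d=P[b]-P[a];print(a,np.linalg.norm(d),np.degrees(np.arctan2(d[1],d[0]))-90)
E
```

```text
barL [520.5 309. ]
barR [422.3 307.2]
noseL [530.9 152.7]
noseR [409.8 153.3]
rearL [531.5 312.7]
rearR [411.2 322.9]
cl0 [504.4 -50.7]
cl1 [ 517.8 -211.5]
lT0 [569.2 -45.1]
lT1 [ 585.3 -243.8]
rT0 [437.1 -57.7]
rT1 [ 450.8 -255. ]
padL [ 548.4 -197. ]
padR [ 479.9 -202.8]
blkL [ 557.8 -241.1]
blkR [ 480.6 -246.6]
bott [470.9 198.3]
gl0 [573.1 -46. ]
gr0 [438.1 -55.4]
cl0 -85.25910591173535
lT0 -85.39055995713115
rT0 -86.0382991365723
barR 98.16596597835778 -88.96804303249182
noseR 121.1026448851863 -90.26812884532882
padR 68.78552420165624 -85.21410523409959
blkR 77.4376074843965 -85.8910416880076
gr0 135.3620585230536 -86.03582555953896
```

```bash
python3 -m pendant '[{"hand":1,"tx":0.023,"ty":-0.032,"rz":7},{"hand":1,"tx":0.023,"ty":-0.032,"rz":7},{"hand":1,"tx":0.018,"ty":-0.035,"rz":7},{"hand":1,"tx":0.012,"ty":-0.038},{"hand":1,"tx":0.012,"ty":-0.038},{"hand":1,"tx":0.012,"ty":-0.038},{"hand":1,"tx":0.012,"ty":-0.038},{"hand":1,"tx":0.012,"ty":-0.038}]'; python3 -m pendant '[{"hand":1,"tx":0.012,"ty":-0.038},{"hand":1,"tx":0.012,"ty":-0.038},{"hand":1,"tx":0.012,"ty":-0.038},{"hand":1,"tx":0.012,"ty":-0.038},{"hand":1,"tx":0.012,"ty":-0.038},{"hand":1,"tx":0.012,"ty":-0.038},{"hand":1,"tx":0.012,"ty":-0.038},{"hand":1,"tx":0.012,"ty":-0.038}]'
```

```text
invalid input
invalid input
```

```bash
python3 -m pendant '[{"hand":1,"tx":0.023,"ty":-0.032,"tz":0,"rx":0,"ry":0,"rz":7},{"hand":1,"tx":0.023,"ty":-0.032,"tz":0,"rx":0,"ry":0,"rz":7},{"hand":1,"tx":0.018,"ty":-0.035,"tz":0,"rx":0,"ry":0,"rz":7},{"hand":1,"tx":0.012,"ty":-0.038,"tz":0,"rx":0,"ry":0,"rz":0},{"hand":1,"tx":0.012,"ty":-0.038,"tz":0,"rx":0,"ry":0,"rz":0},{"hand":1,"tx":0.012,"ty":-0.038,"tz":0,"rx":0,"ry":0,"rz":0},{"hand":1,"tx":0.012,"ty":-0.038,"tz":0,"rx":0,"ry":0,"rz":0},{"hand":1,"tx":0.012,"ty":-0.038,"tz":0,"rx":0,"ry":0,"rz":0}]'
```

```text
t: 0.77
tcp_pos: [306.2, -227.0, 224.5]
tcp_rot: [-3.131, 0.035, 0.006]
contact_force: [0.3, 0.2, 0.4]
grip_width: 1.006
```

```bash
python3 -m pendant '[{"hand":1,"tx":0.012,"ty":-0.039,"tz":0,"rx":0,"ry":0,"rz":0},{"hand":1,"tx":0.012,"ty":-0.039,"tz":0,"rx":0,"ry":0,"rz":0},{"hand":1,"tx":0.012,"ty":-0.039,"tz":0,"rx":0,"ry":0,"rz":0},{"hand":1,"tx":0.012,"ty":-0.039,"tz":0,"rx":0,"ry":0,"rz":0},{"hand":1,"tx":0.012,"ty":-0.039,"tz":0,"rx":0,"ry":0,"rz":0},{"hand":1,"tx":0.012,"ty":-0.039,"tz":0,"rx":0,"ry":0,"rz":0},{"hand":1,"tx":0.012,"ty":-0.039,"tz":0,"rx":0,"ry":0,"rz":0},{"hand":1,"tx":0.012,"ty":-0.039,"tz":0,"rx":0,"ry":0,"rz":0}]'
python3 -m pendant '[{"hand":1,"tx":0.012,"ty":-0.039,"tz":0,"rx":0,"ry":0,"rz":0},{"hand":1,"tx":0.012,"ty":-0.039,"tz":0,"rx":0,"ry":0,"rz":0},{"hand":1,"tx":0.012,"ty":-0.039,"tz":0,"rx":0,"ry":0,"rz":0},{"hand":1,"tx":0.012,"ty":-0.039,"tz":0,"rx":0,"ry":0,"rz":0},{"hand":1,"tx":0.012,"ty":-0.039,"tz":0,"rx":0,"ry":0,"rz":0},{"hand":1,"tx":0.006,"ty":-0.02,"tz":0,"rx":0,"ry":0,"rz":0},{"hand":1,"tx":0,"ty":0,"tz":0,"rx":0,"ry":0,"rz":0},{"hand":1,"tx":0,"ty":0,"tz":0,"rx":0,"ry":0,"rz":0}]'
python3 - <<'E'
from h import *
import cv2
p,P=wrist_cloud();cv2.imwrite("pics/w1.png",p);np.save("pics/w1.npy",P)
h=cv2.cvtColor(p,cv2.COLOR_BGR2HSV)
m=(h[...,0]>5)&(h[...,0]<18)&(h[...,1]>170)&(P[...,2]>132)&(P[...,2]<150)
Q=P[m];print(len(Q),np.nanmin(Q,0),np.nanmax(Q,0))
(c,s,a)=cv2.minAreaRect(Q[:,:2].astype(np.float32));print(c,s,a)
E
```

```text
t: 1.43
tcp_pos: [406.4, 91.2, 225.9]
tcp_rot: [-3.132, 0.04, 0.001]
contact_force: [2.4, -0.2, -0.5]
grip_width: 1.003
t: 2.1
tcp_pos: [474.1, 318.1, 223.5]
tcp_rot: [-3.132, 0.022, 0.008]
contact_force: [-0.7, -0.1, 1.2]
grip_width: 0.998
3339 [422.39094797 181.30798404 132.00202268] [521.81440884 314.84667014 143.63043698]
(471.44952392578125, 247.8736572265625) (132.94204711914062, 99.42328643798828) 89.3740234375
```

View pics/w1.png

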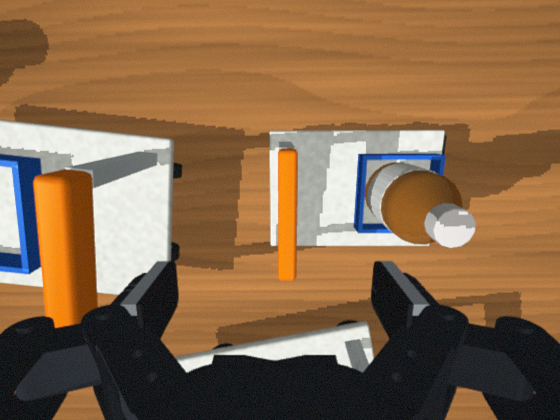

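```bash
python3 - <<'E'
from h import *
import cv2
p=cv2.imread("pics/w1.png");P=np.load("pics/w1.npy");h=cv2.cvtColor(p,cv2.COLOR_BGR2HSV)
m=(h[...,0]>5)&(h[...,0]<18)&(h[...,1]>170)&(P[...,2]>134)&(P[...,2]<150)&(P[...,1]>285)&(P[...,1]<330)
Q=P[m];c,s,a=cv2.minAreaRect(Q[:,:2].astype(np.float32));print(c,s,a,Q[:,2].mean())
k=np.polyfit(Q[:,0],Q[:,1],1);print("bar slope deg",np.degrees(np.arctan(k[0])))
# deck
m=(h[...,1]<60)&(h[...,2]>90)&(P[...,2]>36)&(P[...,2]<48)&(P[...,1]>130)&(P[...,1]<345)&(P[...,0]>400)&(P[...,0]<545)
Q=P[m];c,s,a=cv2.minAreaRect(Q[:,:2].astype(np.float32));print("deck",c,s,a)
E
```

```text
(472.01348876953125, 307.4197082519531) (13.847057342529297, 99.2499771118164) 89.3759536743164 139.77611979313792
bar slope deg -0.40193582865259864
deck (471.7435302734375, 237.37025451660156) (169.94247436523438, 119.26525115966797) 89.26820373535156
```

The wrist view shows the handle bar at (288,215) between the fingers and nothing in the way below. The bar centre measures (472.0, 307.4) and the caddy heading is about -90.6°.

```bash
python3 -m pendant '[{"hand":1,"tx":-0.002,"ty":0.0107,"tz":0.0,"rx":0,"ry":0,"rz":0},{"hand":1,"tx":0,"ty":0,"tz":0.03,"rx":0,"ry":0,"rz":0},{"hand":1,"tx":0,"ty":0,"tz":0.03,"rx":0,"ry":0,"rz":0},{"hand":1,"tx":0,"ty":0,"tz":0.02,"rx":0,"ry":0,"rz":0},{"hand":1,"tx":0,"ty":0,"tz":0.0,"rx":0,"ry":0,"rz":0},{"hand":1,"tx":0,"ty":0,"tz":0,"rx":0,"ry":0,"rz":0}]'
```

```text
t: 2.65
tcp_pos: [471.5, 297.8, 143.4]
tcp_rot: [-3.134, 0.035, 0.003]
contact_force: [0.2, 0.1, 0.8]
grip_width: 0.996
```

```bash
python3 -m pendant '[{"hand":1,"tx":0.0003,"ty":-0.0096,"tz":0.0,"rx":0,"ry":0,"rz":0},{"hand":1,"tx":0,"ty":0,"tz":0,"rx":0,"ry":0,"rz":-0.5},{"hand":1,"tx":0,"ty":0,"tz":0.02,"rx":0,"ry":0,"rz":0},{"hand":1,"tx":0,"ty":0,"tz":0.01,"rx":0,"ry":0,"rz":0},{"hand":1,"tx":0,"ty":0,"tz":0.0,"rx":0,"ry":0,"rz":0},{"hand":1,"tx":0,"ty":0,"tz":0,"rx":0,"ry":0,"rz":0}]'
```

```text
t: 3.15
tcp_pos: [476.9, 308.2, 121.4]
tcp_rot: [-3.13, 0.022, -0.017]
contact_force: [-0.2, -0.1, 1.1]
grip_width: 0.997
```

```bash
for i in 1 2 3; do python3 -m pendant '[{"hand":1,"tx":0,"ty":0,"tz":0,"rx":0,"ry":0,"rz":0}]'; python3 -c "
from cell import *
s=get_state();print(s['qd'].round(3),s['joints'].round(4))"; done
```

```text
t: 3.23
tcp_pos: [477.3, 308.4, 122.3]
tcp_rot: [-3.129, 0.021, -0.018]
contact_force: [-0.4, 0.8, -0.0]
grip_width: 0.997
[ 0.003 -0.009 -0.015 -0.001  0.009 -0.001] [0.357  0.2367 1.7325 0.008  1.1574 1.9383]
t: 3.32
tcp_pos: [477.8, 308.6, 123.2]
tcp_rot: [-3.129, 0.021, -0.02]
contact_force: [-0.4, -0.7, 0.3]
grip_width: 1.002
[ 0.001 -0.009 -0.011 -0.003  0.006 -0.002] [0.3571 0.2358 1.7314 0.008  1.158  1.9382]
t: 3.4
tcp_pos: [478.2, 308.9, 124.1]
tcp_rot: [-3.128, 0.021, -0.022]
contact_force: [0.3, -0.9, -1.0]
grip_width: 1.001
[ 0.001 -0.007 -0.013  0.002  0.005 -0.001] [0.3572 0.2351 1.7305 0.008  1.1584 1.9382]
```

```bash
cat > err.py <<'E'
import sys
from h import *
from scipy.spatial.transform import Rotation as Ro
x,y,z,hd=map(float,sys.argv[1:5]);s=get_state()
R=Ro.from_rotvec(s["tcp_rot"]).as_matrix();h=np.radians(hd)
yt=np.array([np.cos(h),np.sin(h),0]);zt=np.array([0,0,-1.]);Rt=np.stack([np.cross(yt,zt),yt,zt],1)
print("tcp",s["tcp_pos"].round(1),"t mm",(R.T@(np.array([x,y,z])-s["tcp_pos"])).round(1),"r deg",np.degrees(Ro.from_matrix(R.T@Rt).as_rotvec()).round(2),"F",s["contact_force"].round(1),"T",s["ft_torque"].round(2),"g",round(s["grip_width"],3),"t",round(s["t"],2))
E
python3 err.py 472 307.4 112 -90.6
python3 -m pendant '[{"hand":1,"tx":-0.0065,"ty":0.0015,"tz":0.012,"rx":-0.8,"ry":-0.8,"rz":0},{"hand":1,"tx":-0.0005,"ty":0.0002,"tz":0.0009,"rx":-0.04,"ry":-0.06,"rz":0},{"hand":1,"tx":-0.0005,"ty":0.0002,"tz":0.0009,"rx":-0.04,"ry":-0.06,"rz":0}]' 60 >/dev/null;python3 err.py 472 307.4 112 -90.6
```

```text
tcp [478.2 308.9 124.1] t mm [-6.3  1.7 12. ] r deg [-0.76 -0.79 -0.16] F [ 0.3 -0.9 -1. ] T [0.02 0.01 0.07] g 1.001 t 3.4
tcp [471.3 307.4 110.6] t mm [ 0.7  0.  -1.4] r deg [ 0.15  0.05 -0.16] F [-0.7 -0.3  0.1] T [-0.    0.03  0.03] g 1.001 t 3.65
```

```bash
python3 -m pendant '[{"hand":0,"tx":0,"ty":0.0002,"tz":0.0004,"rx":0,"ry":0,"rz":0},{"hand":0,"tx":-0.0002,"ty":0.0002,"tz":0.0008,"rx":0,"ry":-0.05,"rz":0},{"hand":0,"tx":-0.0004,"ty":0.0002,"tz":0.0009,"rx":-0.04,"ry":-0.06,"rz":0},{"hand":0,"tx":-0.0004,"ty":0.0002,"tz":0.0009,"rx":-0.04,"ry":-0.06,"rz":0}]' 60 >/dev/null;python3 err.py 472 307.4 112 -90.6
```

```text
tcp [469.3 306.4 106.4] t mm [ 2.6 -1.  -5.6] r deg [ 0.28  0.35 -0.14] F [ 0.  -0.6  0.8] T [-0.03 -0.02 -0.03] g 0.455 t 3.98
```

```bash
python3 -m pendant '[{"hand":0,"tx":-0.0004,"ty":0.0002,"tz":0.0009,"rx":-0.04,"ry":-0.06,"rz":0},{"hand":0,"tx":-0.0004,"ty":0.0002,"tz":0.0009,"rx":-0.04,"ry":-0.06,"rz":0},{"hand":0,"tx":-0.0004,"ty":0.0002,"tz":0.0009,"rx":-0.04,"ry":-0.06,"rz":0}]' 60 >/dev/null;python3 err.py 472 307.4 112 -90.6
```

```text
tcp [468.9 306.2 104.7] t mm [ 3.  -1.2 -7.3] r deg [ 0.34  0.43 -0.16] F [-1.1 -1.   6.7] T [-0.05  0.15 -0.04] g 0.153 t 4.23
```

```bash
for i in 1 2 3; do python3 -m pendant '[{"hand":0,"tx":0,"ty":0,"tz":0,"rx":0,"ry":0,"rz":0}]' >/dev/null;python3 err.py 468.9 306.2 104.7 -90.6; done
```

```text
tcp [468.9 306.1 104.9] t mm [-0.  -0.1  0.2] r deg [ 0.35  0.44 -0.17] F [-0.5 -0.9 -2. ] T [ 0.12  0.04 -0.07] g 0.158 t 4.32
tcp [468.9 306.1 104.9] t mm [ 0.  -0.1  0.2] r deg [ 0.35  0.44 -0.18] F [-1.4 -0.3 -0.5] T [ 0.19 -0.03 -0.05] g 0.156 t 4.4
tcp [468.9 306.1 104.9] t mm [-0.  -0.1  0.2] r deg [ 0.34  0.44 -0.19] F [-0.8 -0.2  1.5] T [0.11 0.02 0.  ] g 0.156 t 4.48
```

```bash
python3 -m pendant '[{"hand":0,"tx":0.0003,"ty":0.002,"tz":0,"rx":0,"ry":0,"rz":-0.2},{"hand":0,"tx":0.0005,"ty":0.004,"tz":0,"rx":0,"ry":0,"rz":-0.4},{"hand":0,"tx":0.0005,"ty":0.004,"tz":0,"rx":0,"ry":0,"rz":-0.4},{"hand":0,"tx":0.0005,"ty":0.004,"tz":0,"rx":0,"ry":0,"rz":-0.4}]' >/dev/null;python3 err.py 477.3 255.6 104.9 -85.6
```

```text
tcp [470.3 293.  105. ] t mm [ 6.5 37.5  0.2] r deg [ 0.12  0.47 -3.66] F [-1.4  3.4  0.6] T [ 0.43  0.22 -0.1 ] g 0.155 t 4.82
```

```bash
python3 -m pendant '[{"hand":0,"tx":0.0007,"ty":0.0042,"tz":0,"rx":0,"ry":0,"rz":-0.45},{"hand":0,"tx":0.0007,"ty":0.0042,"tz":0,"rx":0,"ry":0,"rz":-0.45},{"hand":0,"tx":0.0007,"ty":0.0042,"tz":0,"rx":0,"ry":0,"rz":-0.45},{"hand":0,"tx":0.0007,"ty":0.0042,"tz":0,"rx":0,"ry":0,"rz":-0.45},{"hand":0,"tx":0.0007,"ty":0.0042,"tz":0,"rx":0,"ry":0,"rz":-0.45},{"hand":0,"tx":0.0007,"ty":0.0042,"tz":0,"rx":0,"ry":0,"rz":-0.45}]' >/dev/null;python3 err.py 477.3 255.6 104.9 -85.6
```

```text
tcp [475.4 265.3 105.1] t mm [1.2 9.8 0.2] r deg [ 0.06  0.51 -0.67] F [-0.4  3.5  0.3] T [ 0.46  0.17 -0.08] g 0.153 t 5.32
```

```bash
python3 -m pendant '[{"hand":0,"tx":0.0005,"ty":0.004,"tz":0,"rx":0,"ry":0,"rz":-0.35},{"hand":0,"tx":0.0004,"ty":0.004,"tz":0,"rx":0,"ry":0,"rz":-0.3},{"hand":0,"tx":0,"ty":0.003,"tz":0,"rx":0,"ry":0,"rz":0}]' >/dev/null;python3 err.py 477.3 255.6 104.9 -85.6
python3 - <<'E'
from h import *
import cv2
p,P=wrist_cloud();cv2.imwrite("pics/w2.png",p);np.save("pics/w2.npy",P)
t,d=get_image("top");cv2.imwrite("pics/t2.png",t)
cv2.imwrite("pics/c2.png",np.hstack([p[:,140:],cv2.resize(t[165:265,190:450],(0,0),fx=1.4,fy=4.2)])[:, :800])
E
```

```text
tcp [477.7 252.8 105.1] t mm [-0.1 -2.9  0.2] r deg [0.08 0.48 0.08] F [-0.2  2.3  0.8] T [ 0.48  0.09 -0.06] g 0.15 t 5.57
```

View pics/w2.png

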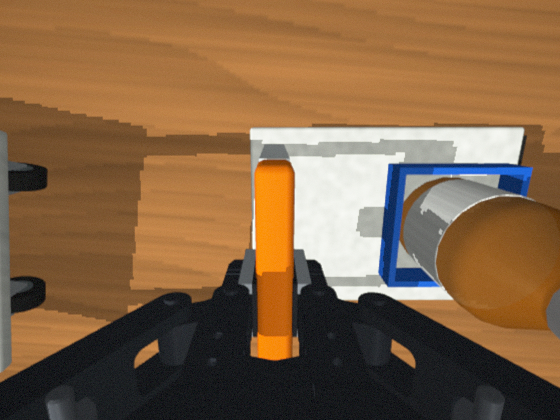

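The wrist view shows the caddy gripped with the bottle in its well. The castors are hidden under the deck. Next I'll measure the deck heading and position from this depth.

```bash
cat > deck.py <<'E'
import sys
from h import *
import cv2
def deck(p,P):
    h=cv2.cvtColor(p,cv2.COLOR_BGR2HSV)
    u=np.mgrid[:420,:560][1]
    m=((h[...,1]<70)&(h[...,2]>90)&(P[...,2]>36)&(P[...,2]<48)&(u>200)&(np.mgrid[:420,:560][0]<310))
    n,l,s,_=cv2.connectedComponentsWithStats(m.astype(np.uint8));m=l==1+s[1:,4].argmax()
    # left side edge (top row per column) ; rear edge (first col per row)
    cols=[c for c in range(200,560) if m[:,c].sum()>15]
    T=np.array([P[np.flatnonzero(m[:,c])[0],c] for c in cols[5:-25]])
    k=np.polyfit(T[:,1],T[:,0],1)
    for _ in range(3):
        r=T[:,0]-np.polyval(k,T[:,1]);g=abs(r)<max(1,1.5*r.std());k=np.polyfit(T[g,1],T[g,0],1)
    hd=-90-np.degrees(np.arctan(k[0]))
    y=P[m][:,1]; print("left edge heading",round(hd,2),"x at tcp y",np.polyval(k,get_state()["tcp_pos"][1]).round(1),"n",g.sum(),"res",r.std().round(2),"deck z",P[m][:,2].mean().round(1))
    b=(h[...,0]>5)&(h[...,0]<18)&(h[...,1]>170)&(P[...,2]>134)&(P[...,2]<146)&(abs(P[...,1]-get_state()["tcp_pos"][1])<15)
    Q=P[b]; x=Q[:,0]; e=x.max(); print("bar z",Q[:,2].mean().round(1),"y mid",((Q[:,1].min()+Q[:,1].max())/2).round(1),"left end x",e.round(1))
if __name__=="__main__":
    n=sys.argv[1];deck(cv2.imread(f"pics/{n}.png"),np.load(f"pics/{n}.npy"))
E
python3 deck.py w2; python3 deck.py w1
python3 - <<'E'
import cv2
p=cv2.imread("pics/t2.png")[140:290,150:450]
cv2.imwrite("pics/c3.png",cv2.resize(p,None,fx=2.6,fy=2.6,interpolation=cv2.INTER_CUBIC))
E
```

```text
left edge heading -85.32 x at tcp y 540.3 n 241 res 0.14 deck z 42.1
bar z 139.8 y mid 252.0 left end x 531.0
left edge heading -90.77 x at tcp y 530.7 n 128 res 0.02 deck z 42.2Traceback (most recent call last):
  File "deck.py", line 20, in <module>
    n=sys.argv[1];deck(cv2.imread(f"pics/{n}.png"),np.load(f"pics/{n}.npy"))
                  ~~~~^^^^^^^^^^^^^^^^^^^^^^^^^^^^^^^^^^^^^^^^^^^^^^^^^^^^^^
  File "deck.py", line 18, in deck
    Q=P[b]; x=Q[:,0]; e=x.max(); print("bar z",Q[:,2].mean().round(1),"y mid",((Q[:,1].min()+Q[:,1].max())/2).round(1),"left end x",e.round(1))
                        ~~~~~^^
    return umr_maximum(a, axis, None, out, keepdims, initial, where)
ValueError: zero-size array to reduction operation maximum which has no identity
```

View pics/c3.png

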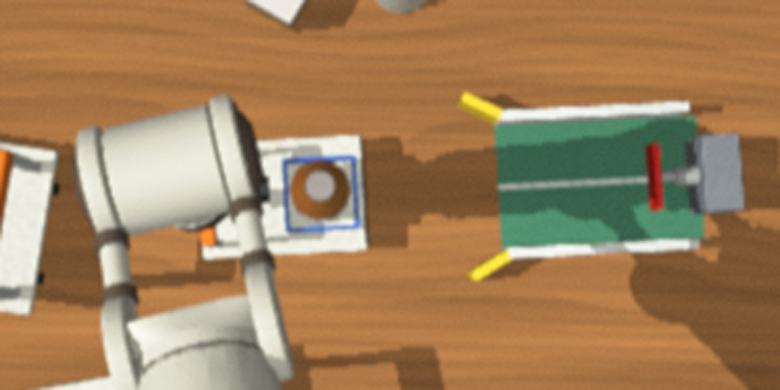

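```bash
python3 - <<'E'
from h import *
f=lambda u,v,z:ray("top",(u+.5)/2.6-.5+150,(v+.5)/2.6-.5+140,z)[:2]
a=lambda p,q:np.degrees(np.arctan2(*(q-p)[::-1]))
nl,nr=f(360,137,42),f(366,248,42);print("nose",(nl+nr)/2,a(nr,nl)-90)
c0,c1=f(499,187,0),f(648,180,0);print("cl",c0,c1,a(c0,c1))
l0,l1,r0,r1=f(500,121,45),f(689,111,45),f(512,249,45),f(700,240,45)
print(l0,l1,r0,r1,a(l0,l1),a(r0,r1));m0,m1=(l0+r0)/2,(l1+r1)/2;print("mid",m0,m1,a(m0,m1))
bl=[f(318,185,162)];print("bottle",bl)
E
```

```text
nose [492.30494134  97.60924655] -85.65721442711046
cl [504.56255849 -50.59410156] [ 516.10415334 -212.22121749] -85.91551154092915
[570.41993866 -44.14816432] [ 586.02672322 -242.97338183] [436.8202186  -58.47070764] [ 450.80740163 -254.7924831 ] -85.51177096759501 -85.92477868631218
mid [503.62007863 -51.30943598] [ 518.41706242 -248.88293246] -85.71691080043406
bottle [array([489.81251122, 144.05098685])]
```

Caddy and lane agree: heading is about -85.65° for both, and the lateral error is under 1 mm. Now the straight run.

```bash
python3 -m pendant '[{"hand":0,"tx":0,"ty":0.003,"tz":0,"rx":0,"ry":0,"rz":0},{"hand":0,"tx":0,"ty":0.005,"tz":0,"rx":0,"ry":0,"rz":0},{"hand":0,"tx":0,"ty":0.005,"tz":0,"rx":0,"ry":0,"rz":0},{"hand":0,"tx":0,"ty":0.005,"tz":0,"rx":0,"ry":0,"rz":0},{"hand":0,"tx":0,"ty":0.005,"tz":0,"rx":0,"ry":0,"rz":0},{"hand":0,"tx":0,"ty":0.005,"tz":0,"rx":0,"ry":0,"rz":0}]' >/dev/null;python3 err.py 485.3 153.1 105 -85.7
```

```text
tcp [480.1 223.1 105.1] t mm [-0.3 70.2  0.2] r deg [0.08 0.44 0.23] F [0.8 1.9 0.8] T [ 0.46 -0.03  0.  ] g 0.151 t 6.17
```

```bash
python3 -m pendant '[{"hand":0,"tx":0,"ty":0.005,"tz":0,"rx":0,"ry":0,"rz":0.05},{"hand":0,"tx":0,"ty":0.005,"tz":0,"rx":0,"ry":0,"rz":0.05},{"hand":0,"tx":0,"ty":0.005,"tz":0,"rx":0,"ry":0,"rz":0.05},{"hand":0,"tx":0,"ty":0.005,"tz":0,"rx":0,"ry":0,"rz":0.05},{"hand":0,"tx":0,"ty":0.005,"tz":0,"rx":0,"ry":0,"rz":0.05},{"hand":0,"tx":0,"ty":0.005,"tz":0,"rx":0,"ry":0,"rz":0.05},{"hand":0,"tx":0,"ty":0.005,"tz":0,"rx":0,"ry":0,"rz":0.05}]' >/dev/null;python3 err.py 485.3 153.1 105 -85.7
python3 -m pendant '[{"hand":0,"tx":0,"ty":0.005,"tz":0,"rx":0,"ry":0,"rz":0},{"hand":0,"tx":0,"ty":0.005,"tz":0,"rx":0,"ry":0,"rz":0},{"hand":0,"tx":0,"ty":0.005,"tz":0,"rx":0,"ry":0,"rz":0},{"hand":0,"tx":0,"ty":0.005,"tz":0,"rx":0,"ry":0,"rz":0},{"hand":0,"tx":0,"ty":0.005,"tz":0,"rx":0,"ry":0,"rz":0},{"hand":0,"tx":0,"ty":0.005,"tz":0,"rx":0,"ry":0,"rz":0},{"hand":0,"tx":0,"ty":0.003,"tz":0,"rx":0,"ry":0,"rz":0}]' >/dev/null;python3 err.py 485.3 153.1 105 -85.7
python3 - <<'E'
from h import *
import cv2
p,P=wrist_cloud();cv2.imwrite("pics/w3.png",p);np.save("pics/w3.npy",P)
s,_=get_image("side");t,_=get_image("top");cv2.imwrite("pics/t3.png",t);cv2.imwrite("pics/s3.png",s)
O=np.array([490.5+3.2,83.3,0]);X=proj("side",O);print(X)
x,y=X.astype(int);a=cv2.resize(s[y-65:y+65,x-65:x+65],(400,400),interpolation=cv2.INTER_CUBIC)
b=cv2.resize(t[160:270,240:350],(400,400),interpolation=cv2.INTER_CUBIC)
cv2.imwrite("pics/c4.png",np.hstack([a,b]))
E
python3 deck.py w3
```

```text
tcp [483.1 184.  105.1] t mm [ 0.  31.   0.1] r deg [ 0.08  0.43 -0.17] F [-0.6  2.5  1.3] T [ 0.39 -0.06  0.09] g 0.155 t 6.75
tcp [485.4 147.  105.1] t mm [ 0.3 -6.1  0. ] r deg [ 0.08  0.47 -0.2 ] F [ 0.4  3.  -0.1] T [ 0.38 -0.06  0.04] g 0.154 t 7.33
[291.24988047 239.43981385]
left edge heading -85.69 x at tcp y 548.3 n 242 res 0.16 deck z 42.2
bar z 139.9 y mid 146.1 left end x 538.7
```

View pics/c4.png

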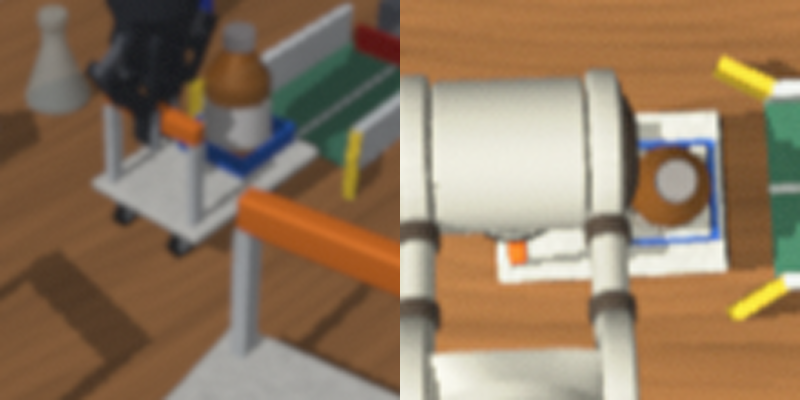

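```bash
python3 - <<'E'
from h import *
O=np.array([494,77.4,0]);h=np.radians(-85.65);u=np.array([np.cos(h),np.sin(h),0]);l=np.array([-u[1],u[0],0])
for n,px,py in(("rl",-58,34),("rr",-58,-34)):
  for a in(0,20,-20,40):
    A=np.radians(a);X=O+u*(px-14*np.cos(A))+l*(py+14*np.sin(A))+[0,0,12]
    print(n,a,((proj("side",X)-[226,174])*400/130).round())
for c in((-85,60),(-85,-60)):print("deck corner",((proj("side",O+u*c[0]+l*c[1]+[0,0,42])-[226,174])*400/130).round())
import cv2
s=cv2.imread("pics/s3.png");cv2.imwrite("pics/c5.png",cv2.resize(s[225:270,245:320],None,fx=9,fy=9,interpolation=cv2.INTER_CUBIC))
E
```

```text
rl 0 [123. 209.]
rl 20 [120. 207.]
rl -20 [128. 211.]
rl 40 [118. 204.]
rr 0 [181. 242.]
rr 20 [178. 239.]
rr -20 [186. 244.]
rr 40 [176. 236.]
deck corner [ 90. 177.]
deck corner [195. 235.]
```

View pics/c5.png

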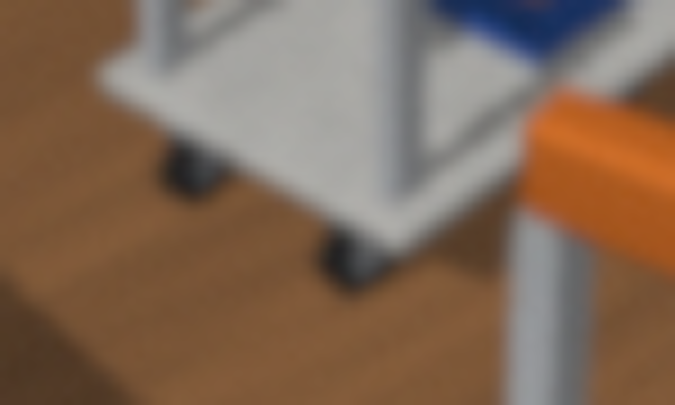

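Left crop: the rear castors are at about (124,212) and (179,243). The prediction for trailing is (123,209) and (181,242), so they trail. The nose is still about 44 mm short of the mouth and centred, so I go on straight in.

```bash
python3 -m pendant '[{"hand":0,"tx":0,"ty":0.003,"tz":0,"rx":0,"ry":0,"rz":0},{"hand":0,"tx":0,"ty":0.005,"tz":0,"rx":0,"ry":0,"rz":0},{"hand":0,"tx":0,"ty":0.005,"tz":0,"rx":0,"ry":0,"rz":0},{"hand":0,"tx":0,"ty":0.005,"tz":0,"rx":0,"ry":0,"rz":0},{"hand":0,"tx":0,"ty":0.005,"tz":0,"rx":0,"ry":0,"rz":0},{"hand":0,"tx":0,"ty":0.005,"tz":0,"rx":0,"ry":0,"rz":0},{"hand":0,"tx":0,"ty":0.005,"tz":0,"rx":0,"ry":0,"rz":0}]' >/dev/null;python3 err.py 497.5 -12.5 105 -85.7
python3 -m pendant '[{"hand":0,"tx":0,"ty":0.005,"tz":0,"rx":0,"ry":0,"rz":0},{"hand":0,"tx":0,"ty":0.005,"tz":0,"rx":0,"ry":0,"rz":0},{"hand":0,"tx":0,"ty":0.005,"tz":0,"rx":0,"ry":0,"rz":0},{"hand":0,"tx":0,"ty":0.005,"tz":0,"rx":0,"ry":0,"rz":0},{"hand":0,"tx":0,"ty":0.005,"tz":0,"rx":0,"ry":0,"rz":0},{"hand":0,"tx":0,"ty":0.005,"tz":0,"rx":0,"ry":0,"rz":0}]' >/dev/null;python3 err.py 497.5 -12.5 105 -85.7
```

```text
tcp [487.5 112.9 105.1] t mm [8.000e-01 1.258e+02 1.000e-01] r deg [ 0.02  0.5  -0.1 ] F [-0.1  2.5 -0.6] T [ 0.37 -0.02  0.03] g 0.156 t 8.07
tcp [489.8  79.4 105.1] t mm [ 1.  92.2  0.1] r deg [ 0.02  0.52 -0.13] F [-0.5  2.2 -0.3] T [ 0.37 -0.02  0.  ] g 0.156 t 8.57
```

```bash
python3 -m pendant '[{"hand":0,"tx":0.0001,"ty":0.005,"tz":0,"rx":0,"ry":0,"rz":0},{"hand":0,"tx":0.0001,"ty":0.005,"tz":0,"rx":0,"ry":0,"rz":0},{"hand":0,"tx":0.0001,"ty":0.005,"tz":0,"rx":0,"ry":0,"rz":0},{"hand":0,"tx":0.0001,"ty":0.005,"tz":0,"rx":0,"ry":0,"rz":0},{"hand":0,"tx":0.0001,"ty":0.005,"tz":0,"rx":0,"ry":0,"rz":0},{"hand":0,"tx":0.0001,"ty":0.005,"tz":0,"rx":0,"ry":0,"rz":0},{"hand":0,"tx":0.0001,"ty":0.005,"tz":0,"rx":0,"ry":0,"rz":0}]' >/dev/null;python3 err.py 497.5 -12.5 105 -85.7
python3 - <<'E'
from h import *
import cv2
p,P=wrist_cloud();cv2.imwrite("pics/w4.png",p);np.save("pics/w4.npy",P)
t,_=get_image("top");cv2.imwrite("pics/t4.png",t)
cv2.imwrite("pics/c6.png",cv2.resize(t[165:260,300:450],None,fx=5,fy=5,interpolation=cv2.INTER_CUBIC))
E
python3 deck.py w4
```

```text
tcp [493.   40.7 105.1] t mm [ 0.6 53.4  0.1] r deg [ 0.01  0.56 -0.14] F [-0.2  2.7 -0.1] T [ 0.36 -0.02  0.06] g 0.157 t 9.15
left edge heading -85.72 x at tcp y 556.0 n 241 res 0.13 deck z 42.1
bar z 139.9 y mid 39.8 left end x 546.4
```

View pics/c6.png

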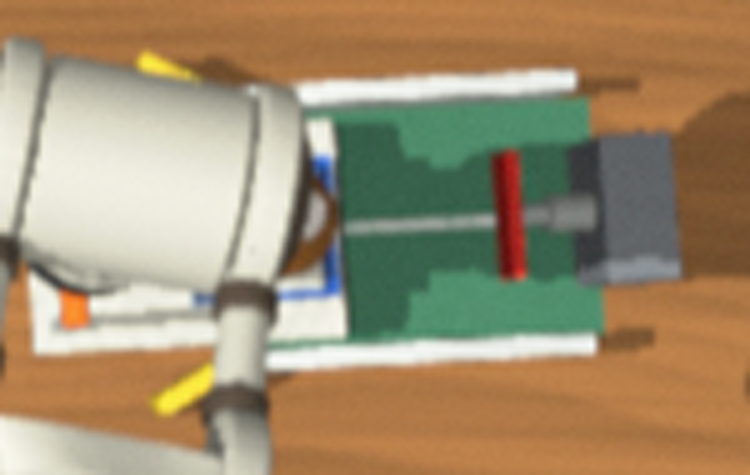

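```bash
python3 - <<'E'
from h import *
f=lambda u,v,z:ray("top",(u+.5)/5-.5+300,(v+.5)/5-.5+165,z)[:2]
a=lambda p,q:np.degrees(np.arctan2(*(q-p)[::-1]))
nl,nr=f(334,118,42),f(345,338,42);N=(nl+nr)/2;print("nose",nl,nr,N,np.linalg.norm(nl-nr),a(nr,nl)-90)
c0,c1=f(348,228,0),f(495,219,0);print("cl",c0,c1,a(c0,c1))
h=np.radians(-85.65);u=np.array([np.cos(h),np.sin(h)]);l=np.array([-u[1],u[0]])
print("nose lateral vs cl",(N-c0)@l,(N-c1)@l)
for v in(345,346):print("R rail",(f(345,v,45)-N)@l)
for v in(97,102):print("L rail",(f(333,v,45)-N)@l)
P=[f(494,152,53),f(503,278,53)];print("pad",P,(np.mean(P,0)-N)@u)
P=[f(500,280,23)];print((P[0]-N)@u)
O=np.array([493,40.7])+70*u+3.2*l;print("nose fk",O+85*u,(O-c0)@l)
E
```

```text
nose [ 567.09194633 -111.42542352] [ 447.1370124  -118.58651524] [ 507.11447936 -115.00596938] 120.16849590981683 -86.58360069688733
cl [ 510.44779533 -128.28747401] [ 517.55998377 -211.30055956] -85.10311303471256
nose lateral vs cl -2.3163261552520122 -3.1115749232837255
R rail -63.90787567993656
R rail -64.4473289391481
L rail 71.26058178673796
L rail 68.52142458112615
pad [array([ 549.33105506, -196.30001199]), array([ 481.12601634, -201.49889218])] 84.26725493985546
90.84176569394816
nose fk [ 507.94736232 -113.6107785 ] -1.3800187634564454
```

```bash
python3 -m pendant '[{"hand":0,"tx":0.0003,"ty":0.004,"tz":0,"rx":0,"ry":0,"rz":0},{"hand":0,"tx":0.0004,"ty":0.005,"tz":0,"rx":0,"ry":0,"rz":0},{"hand":0,"tx":0.0004,"ty":0.005,"tz":0,"rx":0,"ry":0,"rz":0},{"hand":0,"tx":0.0004,"ty":0.005,"tz":0,"rx":0,"ry":0,"rz":0},{"hand":0,"tx":0.0004,"ty":0.005,"tz":0,"rx":0,"ry":0,"rz":0},{"hand":0,"tx":0.0003,"ty":0.005,"tz":0,"rx":0,"ry":0,"rz":0},{"hand":0,"tx":0.0002,"ty":0.005,"tz":0,"rx":0,"ry":0,"rz":0}]' >/dev/null;python3 err.py 499.5 -12.5 105 -85.7
```

```text
tcp [497.9   4.5 105.1] t mm [ 0.4 17.1  0.1] r deg [-0.02  0.62 -0.13] F [-0.8  2.4  1. ] T [ 0.34  0.01 -0.02] g 0.153 t 9.83
```

```bash
python3 -m pendant '[{"hand":0,"tx":0,"ty":0.005,"tz":0,"rx":0,"ry":0,"rz":0},{"hand":0,"tx":0,"ty":0.005,"tz":0,"rx":0,"ry":0,"rz":0},{"hand":0,"tx":0,"ty":0.005,"tz":0,"rx":0,"ry":0,"rz":0},{"hand":0,"tx":0,"ty":0.004,"tz":0,"rx":0,"ry":0,"rz":0},{"hand":0,"tx":0,"ty":0.003,"tz":0,"rx":0,"ry":0,"rz":0},{"hand":0,"tx":0,"ty":0.002,"tz":0,"rx":0,"ry":0,"rz":0}]' >/dev/null;python3 err.py 501.6 -43 105 -85.7;python3 -m pendant '[{"hand":0,"tx":0,"ty":0.002,"tz":0,"rx":0,"ry":0,"rz":0},{"hand":0,"tx":0,"ty":0.002,"tz":0,"rx":0,"ry":0,"rz":0}]' >/dev/null;python3 err.py 501.6 -43 105 -85.7
```

```text
tcp [500.2 -23.1 105. ] t mm [-0.  19.9  0. ] r deg [ 0.01  0.57 -0.17] F [0.9 2.6 0.7] T [ 0.34 -0.08  0.  ] g 0.158 t 10.33
tcp [500.6 -27.6 105. ] t mm [-0.1 15.4  0. ] r deg [ 0.    0.57 -0.18] F [0.3 2.6 1.1] T [ 0.39 -0.07 -0.01] g 0.159 t 10.5
```

```bash
for i in 1 2; do python3 -m pendant '[{"hand":0,"tx":0,"ty":0.001,"tz":0,"rx":0,"ry":0,"rz":0},{"hand":0,"tx":0,"ty":0.001,"tz":0,"rx":0,"ry":0,"rz":0},{"hand":0,"tx":0,"ty":0.001,"tz":0,"rx":0,"ry":0,"rz":0}]' >/dev/null;python3 err.py 501.6 -43 105 -85.7; done; for i in 1 2 3; do python3 -m pendant '[{"hand":0,"tx":0,"ty":0.001,"tz":0,"rx":0,"ry":0,"rz":0}]' >/dev/null;python3 err.py 501.6 -43 105 -85.7; done
```

```text
tcp [500.8 -30.9 105. ] t mm [-0.1 12.1  0. ] r deg [ 0.01  0.57 -0.16] F [0.2 2.9 0.5] T [ 0.34 -0.04  0.02] g 0.153 t 10.75
tcp [501. -34. 105.] t mm [-0.  9.  0.] r deg [ 0.01  0.57 -0.13] F [-0.2  1.5  0.3] T [ 0.3  -0.08  0.1 ] g 0.152 t 11.0
tcp [501.1 -35.  105.1] t mm [-0.1  8.   0.1] r deg [ 0.01  0.57 -0.13] F [0.3 3.3 1.5] T [ 0.3  -0.07  0.01] g 0.154 t 11.08
tcp [501.2 -36.1 105. ] t mm [-0.1  6.9  0. ] r deg [ 0.01  0.57 -0.12] F [-0.4  2.9 -0.2] T [ 0.37 -0.11 -0.01] g 0.155 t 11.17
tcp [501.2 -37.1 105. ] t mm [-0.1  5.9  0. ] r deg [ 0.    0.57 -0.12] F [-0.1  1.9  1.2] T [ 0.34 -0.04  0.04] g 0.156 t 11.25
```

```bash
for i in 1 2 3 4 5 6; do python3 -m pendant '[{"hand":0,"tx":0,"ty":0.001,"tz":0,"rx":0,"ry":0,"rz":0}]' | grep -E "pos|force"; done
```

```text
tcp_pos: [501.3, -38.2, 105.0]
contact_force: [0.0, 2.4, 1.3]
tcp_pos: [501.4, -39.4, 105.0]
contact_force: [-0.2, 2.7, 0.6]
tcp_pos: [501.5, -40.5, 105.1]
contact_force: [-0.3, 3.0, 0.8]
tcp_pos: [501.6, -41.6, 105.0]
contact_force: [0.3, 2.2, 0.9]
tcp_pos: [501.6, -42.7, 105.0]
contact_force: [-0.2, 1.9, 1.1]
tcp_pos: [501.8, -43.8, 105.1]
contact_force: [0.1, 2.4, 1.2]
```

```bash
for i in 1 2 3; do python3 -m pendant '[{"hand":0,"tx":0,"ty":0.001,"tz":0,"rx":0,"ry":0,"rz":0}]' | grep -E "pos|force"; done
```

```text
tcp_pos: [501.8, -44.9, 105.0]
contact_force: [0.6, 2.0, 1.3]
tcp_pos: [502.0, -46.0, 105.1]
contact_force: [0.6, 1.6, 1.5]
tcp_pos: [502.0, -47.1, 105.0]
contact_force: [-0.7, 1.9, 1.3]
```

```bash
for i in 1 2 3; do python3 -m pendant '[{"hand":0,"tx":0,"ty":0.001,"tz":0,"rx":0,"ry":0,"rz":0}]' | grep -E "pos|force"; done
```

```text
tcp_pos: [502.1, -48.2, 105.1]
contact_force: [-1.1, 1.9, 0.8]
tcp_pos: [502.2, -49.3, 105.0]
contact_force: [-0.9, 2.7, 1.6]
tcp_pos: [502.2, -50.2, 105.1]
contact_force: [-0.5, 4.5, 1.8]
```

```bash
for i in 1 2; do python3 -m pendant '[{"hand":0,"tx":0,"ty":0.0008,"tz":0,"rx":0,"ry":0,"rz":0}]' | grep -E "pos|force"; done
```

```text
tcp_pos: [502.2, -50.7, 105.1]
contact_force: [-0.1, 4.8, 1.8]
tcp_pos: [502.2, -51.0, 105.1]
contact_force: [-0.5, 6.5, 1.9]
```

```bash
for i in 1 2; do python3 -m pendant '[{"hand":0,"tx":0,"ty":0.001,"tz":0,"rx":0,"ry":0,"rz":0}]' | grep -E "pos|force"; done
```

```text
tcp_pos: [502.3, -51.4, 105.3]
contact_force: [-0.5, 6.3, 3.2]
tcp_pos: [502.4, -51.5, 105.5]
contact_force: [-1.1, 6.4, 2.1]
```

```bash
python3 -m pendant '[{"hand":0,"tx":0,"ty":0.0015,"tz":0.0003,"rx":0,"ry":0,"rz":0}]' | grep -E "pos|force";python3 -m pendant '[{"hand":0,"tx":0,"ty":0.0018,"tz":0.0003,"rx":0,"ry":0,"rz":0}]' | grep -E "pos|force"; python3 err.py 502.4 -52.5 105 -85.7
```

```text
tcp_pos: [502.5, -52.1, 105.4]
contact_force: [-1.9, 7.9, 4.2]
tcp_pos: [502.7, -52.6, 105.6]
contact_force: [-1.3, 9.5, 7.1]
tcp [502.7 -52.6 105.6] t mm [-0.2 -0.1  0.6] r deg [-0.57  0.57 -0.12] F [-1.3  9.5  7.1] T [ 1.19  0.22 -0.01] g 0.156 t 12.75
```

```bash
python3 -m pendant '[{"hand":0,"tx":0,"ty":0.0016,"tz":0.0003,"rx":0,"ry":0,"rz":0}]' | grep -E "pos|force"; python3 err.py 502.4 -52.5 105 -85.7; python3 - <<'E'
from h import *
import cv2
p,P=wrist_cloud();cv2.imwrite("pics/w5.png",p);np.save("pics/w5.npy",P)
t,_=get_image("top");cv2.imwrite("pics/t5.png",t)
cv2.imwrite("pics/c7.png",cv2.resize(t[165:260,300:450],None,fx=5,fy=5,interpolation=cv2.INTER_CUBIC))
E
python3 deck.py w5;python3 err.py 502.4 -52.5 105 -85.7
```

```text
tcp_pos: [502.8, -52.9, 105.8]
contact_force: [-1.6, 10.4, 7.3]
tcp [502.8 -52.9 105.8] t mm [-0.4 -0.5  0.8] r deg [-0.72  0.56 -0.12] F [-1.6 10.4  7.3] T [ 1.19  0.25 -0.04] g 0.156 t 12.83
left edge heading -85.52 x at tcp y 565.3 n 243 res 0.13 deck z 42.4
bar z 140.6 y mid -54.2 left end x 556.3
tcp [502.8 -53.  105.9] t mm [-0.4 -0.5  0.9] r deg [-0.72  0.56 -0.12] F [-2.1  9.2  5.6] T [ 1.09  0.19 -0.  ] g 0.154 t 12.93
```

View pics/c7.png

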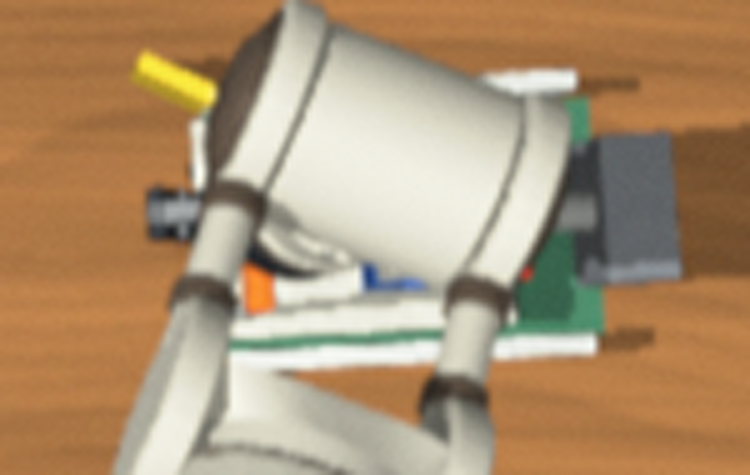

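```bash
python3 -m pendant '[{"hand":0,"tx":0,"ty":0.0012,"tz":0.001,"rx":-0.4,"ry":0,"rz":0}]' | grep -E "pos|force"; python3 -m pendant '[{"hand":0,"tx":0,"ty":0.001,"tz":0.001,"rx":-0.3,"ry":0,"rz":0}]' | grep -E "pos|force";python3 err.py 502.4 -52.5 105 -85.7
```

```text
tcp_pos: [502.9, -52.8, 105.5]
contact_force: [-2.3, 10.1, 7.3]
tcp_pos: [503.0, -52.5, 105.1]
contact_force: [-2.7, 8.2, 8.0]
tcp [503.  -52.5 105.1] t mm [-0.6 -0.1  0.1] r deg [-0.31  0.57 -0.14] F [-2.7  8.2  8. ] T [ 1.08  0.39 -0.01] g 0.158 t 13.1
```

```bash
python3 -m pendant '[{"hand":0,"tx":0,"ty":0.0012,"tz":0.0006,"rx":-0.2,"ry":0,"rz":0},{"hand":1,"tx":0,"ty":0.0006,"tz":0.0003,"rx":0,"ry":0,"rz":0},{"hand":1,"tx":0,"ty":0,"tz":0,"rx":0,"ry":0,"rz":0}]'; python3 -m pendant '[{"hand":1,"tx":0,"ty":0,"tz":0,"rx":0,"ry":0,"rz":0},{"hand":1,"tx":0,"ty":0,"tz":0,"rx":0,"ry":0,"rz":0},{"hand":1,"tx":0,"ty":0,"tz":0,"rx":0,"ry":0,"rz":0}]';  python3 err.py 502.4 -52.5 105 -85.7
```

```text
t: 13.35
tcp_pos: [503.0, -53.5, 104.9]
tcp_rot: [-3.138, -0.116, 0.016]
contact_force: [0.2, 0.5, 0.1]
grip_width: 0.424
t: 13.6
tcp_pos: [502.9, -55.0, 104.7]
tcp_rot: [3.139, 0.115, -0.017]
contact_force: [-0.4, -0.3, -0.6]
grip_width: 0.855
tcp [502.9 -55.  104.7] t mm [-0.4 -2.5 -0.3] r deg [-0.    0.61 -0.11] F [-0.4 -0.3 -0.6] T [ 0.06  0.01 -0.01] g 0.855 t 13.6
```

Released cleanly, and the wrist force is near zero. Now I check from the wrist and raise the tool straight up.

```bash
python3 -m pendant '[{"hand":1,"tx":0,"ty":-0.0015,"tz":0,"rx":0,"ry":0,"rz":0},{"hand":1,"tx":0,"ty":0,"tz":-0.01,"rx":0,"ry":0,"rz":0},{"hand":1,"tx":0,"ty":0,"tz":-0.02,"rx":0,"ry":0,"rz":0},{"hand":1,"tx":0,"ty":0,"tz":-0.03,"rx":0,"ry":0,"rz":0}]'; python3 -m pendant '[{"hand":1,"tx":0,"ty":0,"tz":-0.03,"rx":0,"ry":0,"rz":0},{"hand":1,"tx":0,"ty":0,"tz":-0.03,"rx":0,"ry":0,"rz":0},{"hand":1,"tx":0,"ty":0,"tz":-0.02,"rx":0,"ry":0,"rz":0},{"hand":1,"tx":0,"ty":0,"tz":0,"rx":0,"ry":0,"rz":0},{"hand":1,"tx":0,"ty":0,"tz":0,"rx":0,"ry":0,"rz":0}]'
python3 - <<'E'
from h import *
import cv2
p,P=wrist_cloud();cv2.imwrite("pics/w6.png",p);np.save("pics/w6.npy",P)
h=cv2.cvtColor(p,cv2.COLOR_BGR2HSV)
m=(h[...,0]>5)&(h[...,0]<18)&(h[...,1]>170)&(P[...,2]>134)&(P[...,2]<150)&(abs(P[...,1]+53)<25)
Q=P[m];print(cv2.minAreaRect(Q[:,:2].astype(np.float32)),Q[:,2].mean())
E
```

```text
t: 13.93
tcp_pos: [498.5, -52.4, 160.4]
tcp_rot: [-3.135, -0.113, 0.038]
contact_force: [1.4, -0.4, -0.6]
grip_width: 1.0
t: 14.35
tcp_pos: [502.9, -53.7, 253.8]
tcp_rot: [3.139, 0.113, -0.02]
contact_force: [-0.8, 1.1, -0.7]
grip_width: 0.996
((505.59942626953125, -51.136749267578125), (99.05931091308594, 12.936498641967773), 4.294432640075684) 139.90479585574468
```

View pics/w6.png

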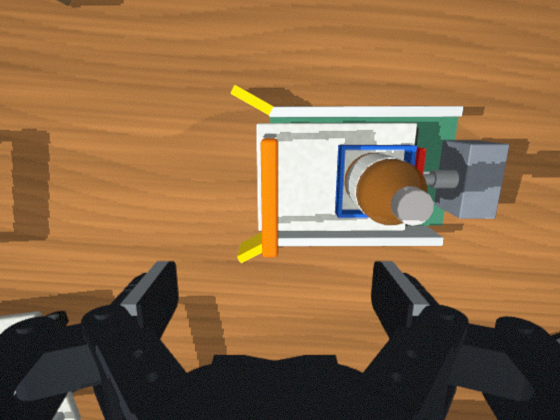

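The wrist view shows the caddy between the rails, its nose at about (417,175) next to the red pad (421,160), and the bottle in its well. I'll move the arm clear for a last check.

```bash
python3 -m pendant '[{"hand":1,"tx":0,"ty":0.03,"tz":-0.01,"rx":0,"ry":0,"rz":0},{"hand":1,"tx":-0.012,"ty":0.038,"tz":0,"rx":0,"ry":0,"rz":0},{"hand":1,"tx":-0.012,"ty":0.038,"tz":0,"rx":0,"ry":0,"rz":0},{"hand":1,"tx":-0.012,"ty":0.038,"tz":0,"rx":0,"ry":0,"rz":0},{"hand":1,"tx":-0.012,"ty":0.038,"tz":0,"rx":0,"ry":0,"rz":0},{"hand":1,"tx":-0.012,"ty":0.038,"tz":0,"rx":0,"ry":0,"rz":0},{"hand":1,"tx":-0.012,"ty":0.03,"tz":0,"rx":0,"ry":0,"rz":0},{"hand":1,"tx":0,"ty":0,"tz":0,"rx":0,"ry":0,"rz":0}]'
python3 - <<'E'
from h import *
import cv2
t,_=get_image("top");s,_=get_image("side");cv2.imwrite("pics/t7.png",t);cv2.imwrite("pics/s7.png",s)
h=np.radians(-85.65);u=np.array([np.cos(h),np.sin(h),0]);l=np.array([-u[1],u[0],0])
O=np.array([505.6,-51.1,0])+70*u;c=proj("side",O).astype(int);x,y=c
a=cv2.resize(s[y-50:y+50,x-50:x+50],(400,400),interpolation=cv2.INTER_CUBIC)
b=cv2.resize(t[165:265,320:420],(400,400),interpolation=cv2.INTER_CUBIC);cv2.imwrite("pics/c8.png",np.hstack([a,b]))
for q in((-72,34),(-72,-34),(44,34),(44,-34)):print(q,((proj("side",O+u*q[0]+l*q[1]+[0,0,12])-[x-50,y-50])*4).round())
t0=cv2.imread("pics/top0.png")
d=cv2.absdiff(t,t0).max(2);print("bystander diff",d[115:150,240:400].mean(), d[270:360,150:255].mean(),d[180:260,70:170].mean())
E
```

```text
t: 15.07
tcp_pos: [442.8, -313.7, 250.8]
tcp_rot: [-3.126, -0.125, 0.043]
contact_force: [-0.4, -0.1, -0.3]
grip_width: 1.0
(-72, 34) [111. 210.]
(-72, -34) [184. 243.]
(44, 34) [200. 150.]
(44, -34) [272. 180.]
bystander diff 2.2539285714285713 9.434708994708995 2.07375
```

View pics/c8.png

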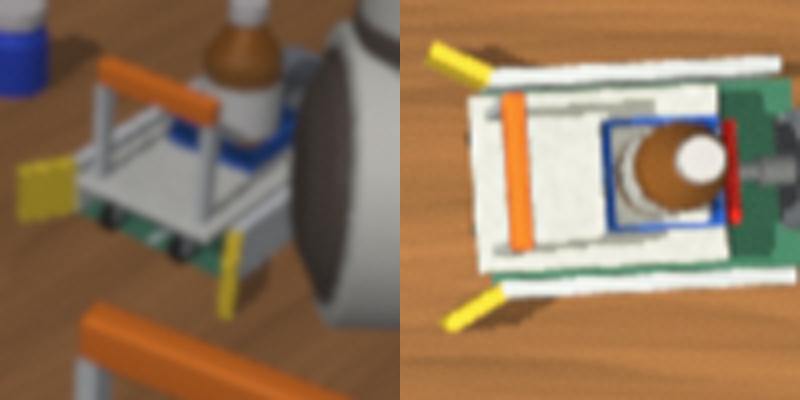

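Final views: the rear castors sit at (110,215) and (182,245), close to the trailing prediction of (111,210) and (184,243). The caddy is square between the rails, the nose meets the red pad, and the bottle is in its well. Next, a subpixel check of how far the pad stays pressed in.

```bash
python3 - <<'E'
import cv2,numpy as np
for n in("top0","t2","t3","t4","t7"):
    p=cv2.imread(f"pics/{n}.png").astype(float)[:,395:412]
    r=np.clip(p[...,2]-np.maximum(p[...,0],p[...,1]),0,None);out=[]
    for v in range(196,221):
        w=r[v];w=w*(w>25)
        if w.sum()>100: out.append((v,395+(w*np.arange(17)).sum()/w.sum()))
    o=np.array(out);print(n,len(o),o[:4,1].mean().round(2),o[4:12,1].mean().round(2),o[-8:,1].mean().round(2),o[0,0],o[-1,0])
E
```

```text
top0 25 400.78 401.22 402.07 196.0 220.0
t2 25 401.1 401.41 401.99 196.0 220.0
t3 25 401.1 401.41 402.2 196.0 220.0
t4 25 401.1 401.41 402.33 196.0 220.0
t7 25 401.65 402.5 402.56 196.0 220.0
```

```bash
python3 -c "
from cell import *
s=get_state();print(s['t'],s['contact_force'],s['qd'].round(3));print(hand_in())"
```

```text
15.1667 [1.0373087  0.43729654 0.50727689] [ 0.051 -0.024  0.004  0.011  0.008  0.007]
the job is handed in; nothing more can be done
None
```

I parked the caddy against the red pad, let go, and handed the job in at about 15 s. After release the pad looks pressed in by only about 1 mm.

- **Run-up:** I gripped the orange handle and turned and shifted the caddy onto the lane axis over about 50 mm. It then rolled straight for about 105 mm up to my check, with some 44 mm still to go to the lane mouth.
- **In the lane:** I corrected it sideways by about 2 mm, then crept forward 1 mm at a time until it touched the pad.
- **Pressing:** The handle force peaked at about 10 N. Less about 2.4 N for rolling, that puts roughly 7–8 N on the pad, or nearly 3 mm.

**Last checks:**
- **Position:** In the final pictures the caddy is square between the rails, the bottle is in its well, and the nose meets the pad.
- **Castors:** The rear pair appear where trailing castors should be, both before the lane and at the end. The front pair were hidden, so I inferred them from the straight run.
- **Other items:** A picture comparison of the flask, jar and box area showed almost no change from the start. The same comparison for the lower look-alike caddy was muddied, probably by the arm, so I did not confirm that one.

**Less than ideal:**
- **Springing back:** The roughly 1 mm left matches the 2.5 N or so that the castors can hold against the spring.
- **Rear rising:** At full press the handle rose about 0.7 mm as the caddy tipped slightly nose-down. I pressed it back down before letting go, and it was back at its normal height after release.

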